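# Slide the sample tray onto the middle rails of the drying rack

### The job

Take the sample tray lying on the bench by its upright handle and slide it onto the empty middle pair of rails of the drying rack, sheet end first. Push it in gently until the sliding back stop behind that pair has been pushed fully home, without forcing it, then let go and leave the tray lying flat there. Leave the loaded tray below and the glassware alone.

Things in the scene. Friction and masses are not known exactly. Their poses are not given: they have to be found in the camera images.
- tray_grip (a point): Grip point of the loose aluminium tray (0.19-0.3 kg): centre of its upright handle plate, 10 mm thick (along x), 60 wide (y), top 19 mm above this point. Tray underside 36 mm below it. Tray axes: x from handle to leading edge, z up. A tongue 40 mm wide joins handle and sheet; the sheet, 160 x 160 x 4 mm, reaches from x = 60 to 220 mm.
- tray_edge (a point): Middle of the tray's leading edge, at the underside: x 220 mm ahead of the handle's centre and 36 mm below tray_grip; tray axes. Four dishes fixed on the sheet stand 13 mm above the underside, at most 61 mm from the middle line.
- tray: The same tray; origin at its underside, straight below tray_grip; z up. The sheet end is much heavier than the handle, so the held tray may sag slightly.
- rails: 3 pairs of fixed steel channel rails, 190 mm long, clamp height varies. Origin: mouth plane, midway left-right, at the bearing level of the MIDDLE pair; x points level into the rack, z up. Other pairs 55 mm above (empty) and below (loaded). Groove 10 mm high, 166 mm wide; ledges reach in to 71 mm off middle. Mouth flared 15 mm forward, 6 mm outward. Tray may load rails and stop with 25 N at most.
- stop (a joint): Back stop, 50 mm wide, behind the middle pair, met by the tray's edge. 0 = forward, as found; 0.012 m = fully home. Slides along rails' x with about 5 N friction, stays where left, then rigid; its rubber face gives 1 mm per 5 N. Its bar's depth varies, unreported: fully home, the tray's edge is 128 to 158 mm inside the mouth plane (first touch 12 mm earlier). Feel for the end; reading noise 1.5 mm.
- parked: The loaded tray on the lowest pair: a like sheet without handle, with four steel dishes, 26 mm high over all. Leave it alone. Origin: middle of its front edge, underside.
- rack: The rack's fixed aluminium frame, open at front and top: base 210 x 240 mm, four posts 12 mm square, 100 mm left and right of the middle, rim at 280 mm height at the sides and back. Origin on the table under the middle of the mouth; x points into the rack.
- flask: Conical glass flask, 72 mm across, 110 mm tall, a bystander. Origin under its centre.
- beaker: Clear beaker, 68 mm across, 85 mm tall, a bystander. Origin under its centre.
- bottle: Amber bottle, 56 mm across, 130 mm tall, a bystander. Origin under its centre.

How it is judged:
On the way, in this order (a step that is already met when the one before it is completed fails the run):
1. the tray's leading edge has entered the middle pair of rails (x of tray_edge in the frame of rails above 0.02 m and z of tray_edge in the frame of rails between -0.006 and 0.01 m and y of tray_edge in the frame of rails between -0.008 and 0.008 m), for 0.1 s.
2. the tray, in the middle rails, has pushed the back stop fully home (x of tray_edge in the frame of rails above 0.122 m and value of joint stop above 0.0105 m and z of tray_edge in the frame of rails between -0.006 and 0.01 m and y of tray_edge in the frame of rails between -0.008 and 0.008 m), for 0.1 s.
At the end, for the whole second after the job is handed in: The released tray rests in the middle rails: leading edge over 122 mm inside the mouth, within 8 mm of the middle line, underside -6 to +10 mm from bearing level, flat and in line to 0.06 rad, at rest (under 0.02 m/s); the back stop is pushed in by over 10.5 of its 12 mm (all of step 2 and angle between tray's own z axis and vertical below 0.06 rad and angle between the x axis of tray and the x axis of rails, either way round below 0.06 rad and linear speed of tray below 0.02 m/s); the robot touches nothing.
It fails at once if the tray presses on the rails or the back stop with more than 25 N (contact force between tray and rails above 25 N).
It fails at once if the loaded tray below is shifted by more than 15 mm (distance of parked from where it was at the start of the episode above 0.015 m).
It fails at once if a piece of glassware is shifted by more than 30 mm (distance of any of flask, beaker, bottle from where it was at the start of the episode above 0.03 m).
It also fails if it takes over 45 s, if anything falls off the work surface, if the arm or the gripper's body presses on something with over 40 N, if the wrist force passes 120 N, or if a joint passes its speed limit or range.

### The arm

A 7-joint arm with a two-finger parallel gripper is mounted at the origin on the work surface. World frame = base frame: x ahead of the robot, y to its left, z up, the work surface at z = 0. Lengths are in m, angles in rad, forces in N, time in s.
With the tool pointing down it reaches from about 0.4 to 0.925 m from the base axis. Payload 5.6 kg.
Tool frame: the origin (TCP) lies midway between the tips of the shut fingers; the grasp point (between the pads) lies 19 mm behind it; z points along the fingers, y is the direction in which the jaws open and shut (so a half turn about z gives the same grasp; the last joint's range is limited). The gripper opens to 85 mm and grips with 20 to 120 N. Pads are 22 mm wide; open, the fingers measure 114 mm over their backs; the gripper's body (76 mm by 85 mm) begins 54 mm behind the grasp point. The pads swing forward as they close: fully open they stand 13 mm farther back than shut.
Start: joints at [-1.28, 0.468, -0.012, 1.603, 0.006, 1.071, -0.056], TCP at [0.213, 0.614, 0.231] pointing down, gripper open.
Joint ranges: [-2.53, 2.53], [-0.31, 2.02], [-1.57, 1.55], [0.28, 2.44], [-1.29, 4.43], [0.15, 1.84], [-2.92, 2.92]. Speed limits (rad/s): [2.57, 2.57, 3.14, 3.14, 3.14, 3.14, 3.14].

### API

Orientations are given as a unit quaternion [w, x, y, z].
In Python, from workcell import get_state, capture, get_calibration, job_done gives the robot as it stands.
- The arm moves only by the tool play_rows, never from a script. Its argument "motion" is a list that holds one entry, the list of rows, each a list of 7 numbers: the turn, a rotation vector about the world's x, y, z in rad, then the shift along the world's x, y, z in mm, then the gripper command: -1 is shut, 1 is fully open, values between are in proportion. In form: [[[wx, wy, wz, dx, dy, dz, claw], ...]]. A call has 1 to 20 rows; each row shifts and turns the commanded pose from where the row before left it; what a row does not reach is not made up. A row lasts 1/10 s, in which the tool goes at most 50 mm and 8.59 degrees, less where a joint would pass 70% of its speed; a pose out of reach is approached as far as the arm can. A call with a gripper value outside its range is refused whole. The fingers move at their own pace and stop on an object; "force" is the grip in N (left out, the last holds). Time passes only in rows, so rows that do not move let the fingers close. It gives the time, the measured TCP pose, the force and the opening at its end, in the units of the state.
- get_state(): the state, without advancing time (a new reading comes with each control period).
- capture(name): name is "side" or "top"; returns the picture (420x560x3 uint8, red, green, blue); there is no depth.
- get_calibration(name): a dict with "K" (3x3 intrinsics, pixels), "world_from_camera" (4x4, takes a point from camera to world coordinates). Camera axes: x right, y up, looking along -z (the intrinsics and any distortion apply to the point x, -y, -z); pixel columns grow to the right and rows downward; lengths in m; the calibration is good to about 2 mm. A picture is of the moment at which its call begins. get_calibration takes no time and is no camera call.
- job_done(): hands the job in, once; it reports no verdict.
The state is a dict: "t": time; "joint_pos": joint angles; "dq": joint speeds; "joint_efforts": joint torques, N m; "tool_pos": TCP position; "orientation": TCP orientation; "contact_force": force on the tool from outside, world axes, zero at the start; "moment": the same for the moment, N m; "width": finger opening in m.
Only numpy, scipy, OpenCV 4.12 (cv2) and the standard library are available. Lean on these libraries where they do the work, as an engineer would, in place of code of your own. Each camera call takes 0.05 s, during which the arm holds its last target. There are 200 camera calls.

## Working session

There is one attempt and no reset: what is moved stays moved. The work goes in short steps, Python scripts to look and compute and a tool call to move; the robot and the scene stay as the last step left them, time stands still between calls to the robot, and variables do not carry over. Pictures are saved under pics/ and viewed, about 8 in all and at most 12, crops included, and the job is handed in when it is done.

Besides the shell and the picture viewer there is one more tool, called after "Emit:" as a command line: name --argument value ..., lists and objects as JSON in quotes. play_rows: Moves the arm, as the interface text tells. Its arguments: {"type":"object","properties":{"motion":{"type":"array"},"force":{"type":"number"}},"required":["motion"]}

```bash
mkdir -p pics; ls; python3 - <<'E'
from workcell import *
import cv2,numpy as np
np.set_printoptions(precision=4,suppress=True)
s=get_state();print(s)
for n in("side","top"):
    im=capture(n);cv2.imwrite(f"pics/{n}0.png",im[:,:,::-1]);c=get_calibration(n);print(n,c)
E
```

```text
pics
{'t': 0.0, 'joint_pos': array([-1.28  ,  0.4684, -0.0116,  1.6037,  0.006 ,  1.0714, -0.0563]), 'dq': array([-0.0009,  0.0001,  0.0016,  0.0003, -0.0006, -0.0006, -0.0006]), 'joint_efforts': array([  0.0002, -53.2382,   0.0211, -25.1308,   0.0114,   0.0079,
         0.    ]), 'tool_pos': array([0.2128, 0.6136, 0.2303]), 'orientation': array([-0.0001,  0.1662,  0.9861, -0.0009]), 'contact_force': array([-0.0822, -0.8442,  0.1353]), 'moment': array([-0.0176,  0.0184,  0.0233]), 'width': 0.08505242593131822}
side {'K': array([[465.0466,   0.    , 278.4066],
       [  0.    , 465.0466, 209.0616],
       [  0.    ,   0.    ,   1.    ]]), 'world_from_camera': array([[ 0.7473,  0.5238, -0.4089,  0.1101],
       [-0.6645,  0.5893, -0.4595, -0.3899],
       [ 0.0003,  0.6151,  0.7885,  0.9694],
       [ 0.    ,  0.    ,  0.    ,  1.    ]])}
top {'K': array([[515.0586,   0.    , 280.4621],
       [  0.    , 515.0586, 208.2864],
       [  0.    ,   0.    ,   1.    ]]), 'world_from_camera': array([[ 0.0089,  0.9961, -0.0883,  0.4498],
       [-0.9997,  0.0071, -0.0216,  0.1198],
       [-0.0209,  0.0885,  0.9959,  1.3323],
       [ 0.    ,  0.    ,  0.    ,  1.    ]])}
```

View pics/side0.png

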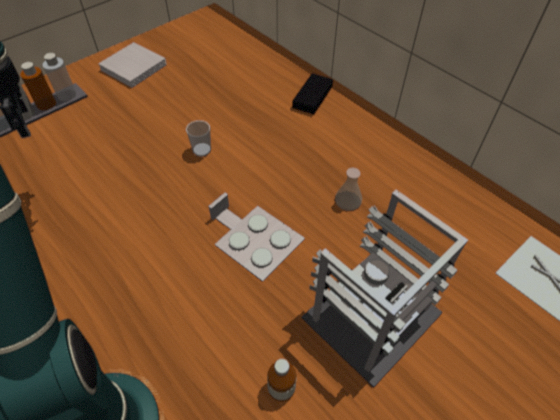

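View pics/top0.png

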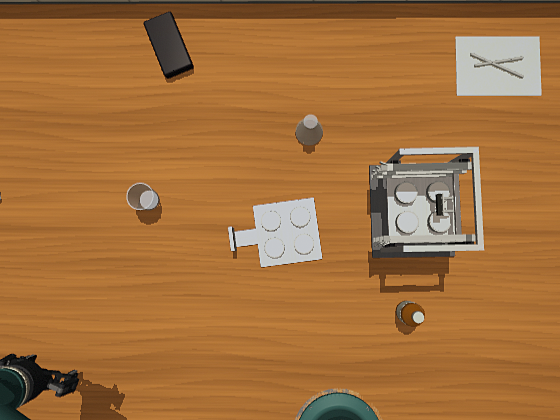

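The side view shows the tray at about (255,238) with its handle at (219,207), and the rack at about (385,285) with its open mouth facing the tray. In the top view the tray handle is at (232,239), the sheet at (288,232) and the rack at (425,203). The rack's insertion axis points roughly along world -y.

```bash
python3 - <<'E'
import cv2
a=cv2.imread("pics/top0.png")[135:275,220:490];cv2.imwrite("pics/topc.png",cv2.resize(a,None,fx=2.95,fy=2.95,interpolation=2))
a=cv2.imread("pics/side0.png")[185:380,200:470];cv2.imwrite("pics/sidec.png",cv2.resize(a,None,fx=2.95,fy=2.95,interpolation=2))
E
```

```text
(no output)
```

View pics/topc.png

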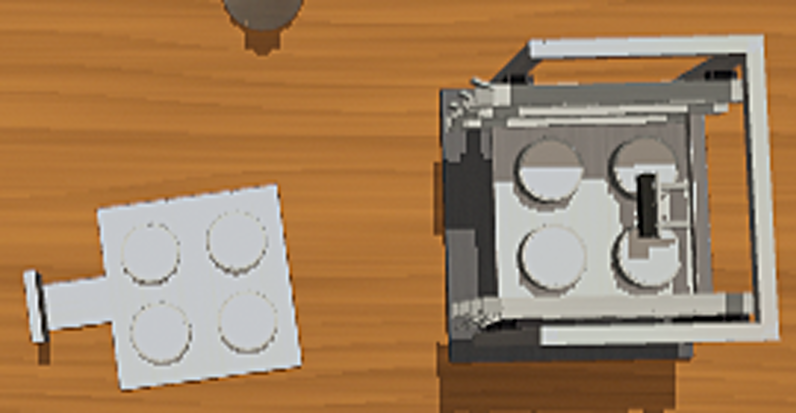

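View pics/sidec.png

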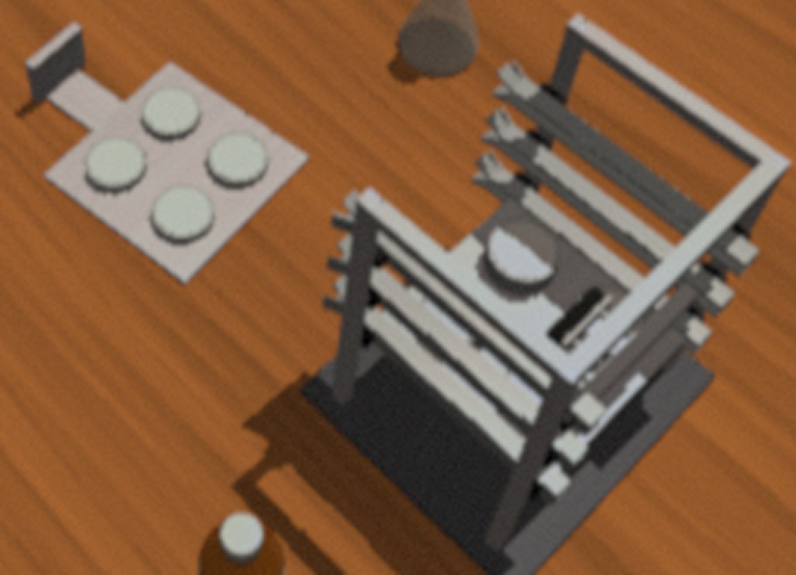

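```bash
cat > h.py <<'E'
import numpy as np,cv2
from workcell import *
np.set_printoptions(precision=4,suppress=True)
C={n:get_calibration(n) for n in("side","top")}
OFF={"top":(220,135),"side":(200,185)}
def unc(n,p,f=2.95,off=None): return (np.array(p,float)+.5)/f-.5+np.array(off or OFF[n])
def ray(n,p):
    K,T=C[n]["K"],C[n]["world_from_camera"]
    d=np.linalg.inv(K)@[p[0],p[1],1]; return T[:3,3],T[:3,:3]@[d[0],-d[1],-d[2]]
def onz(n,p,z):
    o,d=ray(n,p); return o+d*(z-o[2])/d[2]
def proj(n,P):
    K,T=C[n]["K"],C[n]["world_from_camera"]
    q=T[:3,:3].T@(np.array(P)-T[:3,3]); q=K@[q[0],-q[1],-q[2]]; return q[:2]/q[2]
def tri(a,b):
    (o1,d1),(o2,d2)=ray("side",a),ray("top",b)
    t=np.linalg.lstsq(np.c_[d1,-d2],o2-o1,rcond=None)[0]
    p,q=o1+t[0]*d1,o2+t[1]*d2; return (p+q)/2,np.linalg.norm(p-q)
def traymask(im,box):
    h=cv2.cvtColor(im,cv2.COLOR_RGB2HSV); m=((h[...,1]<60)&(h[...,2]>110)).astype(np.uint8)
    k=np.zeros_like(m);x0,y0,x1,y1=box;k[y0:y1,x0:x1]=1
    return m*k
E
python3 - <<'E'
from h import *
for n,box in(("top",(222,190,335,275)),("side",(200,190,310,285))):
    im=cv2.imread(f"pics/{n}0.png")[:,:,::-1].copy()
    m=traymask(im,box)
    m=cv2.morphologyEx(m,cv2.MORPH_CLOSE,np.ones((9,9)));m=cv2.morphologyEx(m,cv2.MORPH_OPEN,np.ones((29,29)))
    c=max(cv2.findContours(m,0,1)[0],key=cv2.contourArea)[:,0,:]
    P=np.array([onz(n,p,.004)[:2] for p in c],np.float32)
    print(n,cv2.minAreaRect(P*1000))
print("rim top")
for p in[(765,35),(778,340),(530,40),(540,343),(748,53),(760,324)]: print(p,onz("top",unc("top",p),.28))
print("base top",[onz("top",unc("top",p),.0) for p in[(450,362),(440,88),(692,358)]])
print("rim side",[onz("side",unc("side",p),.28) for p in[(577,13),(790,160),(573,380),(366,188)]])
print("base side",[onz("side",unc("side",p),.0) for p in[(302,392),(714,378)]])
print("tri",tri(unc("side",(790,160)),unc("top",(765,35))),tri(unc("side",(573,380)),unc("top",(778,340))))
s=unc("side",(56,48));print("handle top",onz("side",unc("side",(56,45)),.055),onz("top",unc("top",(31,307)),.055))
for n in("bottle","flask"):pass
E
```

```text
top ((506.74462890625, 132.5312957763672), (159.9114532470703, 162.46530151367188), 0.763853907585144)
side ((500.9312438964844, 135.28775024414062), (156.20162963867188, 158.3456573486328), 48.367496490478516)
rim top
(765, 35) [ 0.6735 -0.2647  0.28  ]
(778, 340) [ 0.4616 -0.2683  0.28  ]
(530, 40) [ 0.6692 -0.1016  0.28  ]
(540, 343) [ 0.4581 -0.106   0.28  ]
(748, 53) [ 0.6607 -0.2526  0.28  ]
(760, 324) [ 0.4724 -0.2563  0.28  ]
base top [array([ 0.4431, -0.088 ,  0.    ]), array([ 0.6842, -0.0808,  0.    ]), array([ 0.4485, -0.2971,  0.    ])]
rim side [array([ 0.6704, -0.1023,  0.28  ]), array([ 0.6757, -0.2637,  0.28  ]), array([ 0.465 , -0.2692,  0.28  ]), array([ 0.469, -0.107,  0.28 ])]
base side [array([ 0.4479, -0.09  ,  0.    ]), array([ 0.6908, -0.2907,  0.    ])]
tri (array([ 0.6732, -0.264 ,  0.2827]), np.float64(0.0006153375891544189)) (array([ 0.4626, -0.2686,  0.2821]), np.float64(0.003048636186182821))
handle top [0.4907 0.2655 0.055 ] [0.4863 0.2716 0.055 ]
```

```bash
python3 - <<'E'
from h import *
c=[onz("top",unc("top",p),.004) for p in[(97,210),(277,185),(301,366),(122,390)]]
d=[onz("side",unc("side",p),.004) for p in[(170,62),(309,157),(185,282),(44,176)]]
for q in(c,d):
    q=np.array(q)[:,:2];print(q,q.mean(0));f=(q[1]+q[2]-q[0]-q[3])/2;s=(q[0]+q[1]-q[2]-q[3])/2;print(np.linalg.norm(f),np.linalg.norm(s),np.arctan2(f[0],-f[1]),np.arctan2(s[1],s[0]))
print(tri(unc("side",(742,250)),unc("top",(735,90))),tri(unc("side",(588,408)),unc("top",(738,307))))
# height along verticals for side picks of rail rear ends
for x,L in((.655,[(742,250),(716,293),(697,333)]),(.481,[(588,408),(571,445),(553,481)])):
  for p in L:
    o,dd=ray("side",unc("side",p)); t=(x-o[0])/dd[0]; print(x,o+t*dd)
a=cv2.imread("pics/side0.png")[185:290,300:460];cv2.imwrite("pics/s1.png",cv2.resize(a,None,fx=5,fy=5,interpolation=2))
E
```

```text
[[0.5734 0.221 ]
 [0.5966 0.063 ]
 [0.4385 0.0417]
 [0.4163 0.1971]] [0.5062 0.1307]
0.15834194955494704 0.1591730002148806 0.1437176935446211 0.14271970069209866
[[0.5766 0.2184]
 [0.5986 0.0607]
 [0.4415 0.0391]
 [0.4183 0.1951]] [0.5087 0.1283]
0.15842097805039926 0.15925571675434835 0.14315458383951407 0.14163571283293938
(array([ 0.6487, -0.2692,  0.2103]), np.float64(0.005218975959996975)) (array([ 0.4902, -0.2705,  0.208 ]), np.float64(0.01110614048481001))
0.655 [ 0.655  -0.27    0.2047]
0.655 [ 0.655  -0.2692  0.147 ]
0.655 [ 0.655  -0.2714  0.0922]
0.481 [ 0.481  -0.2782  0.2352]
0.481 [ 0.481  -0.2787  0.1835]
0.481 [ 0.481  -0.2784  0.1262]
```

View pics/s1.png

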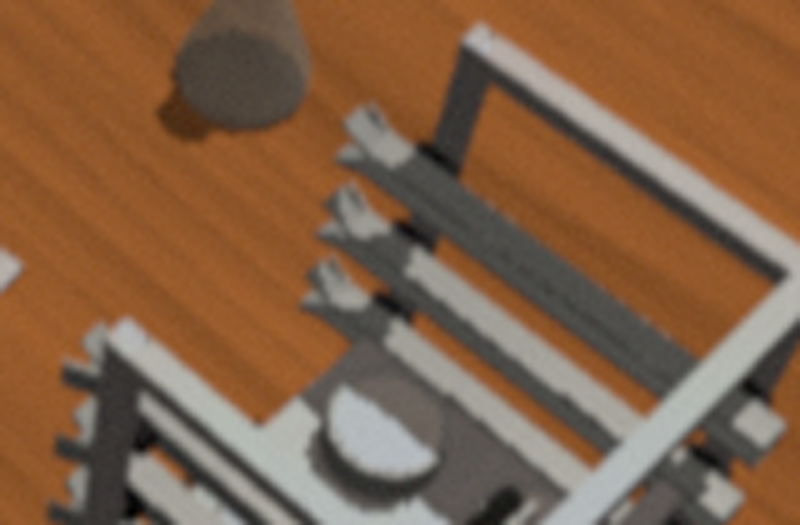

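The 5x crop shows the far-side rail mouths at about (370,120), (345,205) and (325,280), top to bottom. The middle pair lies about 0.15 m up. Next I move above the handle.

Emit:
play_rows --motion '[[[0, 0, 0.0477, 27.5, -34.6, 0, 1], [0, 0, 0.0477, 27.5, -34.6, 0, 1], [0, 0, 0.0477, 27.5, -34.6, 0, 1], [0, 0, 0.0477, 27.5, -34.6, 0, 1], [0, 0, 0.0477, 27.5, -34.6, 0, 1], [0, 0, 0.0477, 27.5, -34.6, 0, 1], [0, 0, 0.0477, 27.5, -34.6, 0, 1], [0, 0, 0.0477, 27.5, -34.6, 0, 1], [0, 0, 0.0477, 27.5, -34.6, 0, 1], [0, 0, 0.0477, 27.5, -34.6, 0, 1], [0, 0, 0, 0, 0, -35, 1], [0, 0, 0, 0, 0, -35, 1], [0, 0, 0, 0, 0, -30, 1], [0, 0, 0, 0, 0, -30, 1], [0, 0, 0, 0, 0, 0, 1]]]' --force 100

```text
t: 1.6
tool_pos: [0.4851, 0.2663, 0.0973]
orientation: [-0.004, -0.072, 0.997, -0.002]
contact_force: [-1.1, -0.5, 0.2]
width: 0.0852
```

```bash
python3 - <<'E'
from h import *
from scipy.spatial.transform import Rotation as R
s=get_state();q=s["orientation"];print(s["t"],s["tool_pos"],R.from_quat(np.roll(q,-1)).as_matrix(),s["contact_force"],s["width"])
print("beaker",onz("top",(143,207),0))
# parked front edge height
u=np.array([1,.024])
def yl(n,p,z): P=onz(n,p,z); return P[1]-.024*(P[0]-.565)
for z in(.08,.09,.1,.11,.12):
    print(z,[yl("top",unc("top",p),z) for p in[(495,190),(495,290),(491,130)]],[yl("side",unc("side",p,5,(300,185)),z) for p in[(275,410),(305,383),(340,350)]])
E
```

```text
1.6 [0.4851 0.2663 0.0973] [[-0.9897 -0.1426 -0.0073]
 [-0.1426  0.9898 -0.0047]
 [ 0.0079 -0.0036 -1.    ]] [-1.1479 -0.4707  0.1983] 0.08522564371893093
beaker [0.5688 0.5079 0.    ]
0.08 [np.float64(-0.11395201839303755), np.float64(-0.11119934489731291), np.float64(-0.11231923743208695)] [np.float64(-0.10474902033495262), np.float64(-0.10465030572552539), np.float64(-0.10401480809319036)]
0.09 [np.float64(-0.11206349067939556), np.float64(-0.10933279813302561), np.float64(-0.11044374797949034)] [np.float64(-0.1078319196489438), np.float64(-0.10773431493962954), np.float64(-0.10710596254038636)]
0.1 [np.float64(-0.11017496296575356), np.float64(-0.10746625136873836), np.float64(-0.10856825852689374)] [np.float64(-0.11091481896293502), np.float64(-0.11081832415373374), np.float64(-0.11019711698758236)]
0.11 [np.float64(-0.10828643525211157), np.float64(-0.10559970460445109), np.float64(-0.10669276907429714)] [np.float64(-0.11399771827692619), np.float64(-0.11390233336783784), np.float64(-0.11328827143477835)]
0.12 [np.float64(-0.10639790753846963), np.float64(-0.10373315784016383), np.float64(-0.1048172796217006)] [np.float64(-0.11708061759091735), np.float64(-0.11698634258194199), np.float64(-0.11637942588197435)]
```

Emit:
play_rows --motion '[[[0, 0, 0, 2, 1.5, -25, 1], [0, 0, 0, 0, 0, -25, 1], [0, 0, 0, 0, 0, -18, 1], [0, 0, 0, 0, 0, -9, 1], [0, 0, 0, 0, 0, 0, 1], [0, 0, 0, 0, 0, 0, -1], [0, 0, 0, 0, 0, 0, -1], [0, 0, 0, 0, 0, 0, -1], [0, 0, 0, 0, 0, 0, -1], [0, 0, 0, 0, 0, 0, -1], [0, 0, 0, 0, 0, 0, -1], [0, 0, 0, 0, 0, 0, -1], [0, 0, 0, 0, 0, 0, -1]]]' --force 100

```text
t: 2.9
tool_pos: [0.4903, 0.27, 0.0249]
orientation: [0.0, -0.071, 0.997, 0.0]
contact_force: [-1.7, 1.1, 6.2]
width: 0.0084
```

Emit:
play_rows --motion '[[[0, 0, 0, 0, 0, 5, -1], [0, 0, 0, 0, 0, 10, -1], [0, 0, 0, 0, 0, 15, -1], [0, 0, 0, 0, 0, 20, -1], [0, 0, 0, 0, 0, 20, -1], [0, 0, 0, 0, 0, 20, -1], [0, 0, 0, 0, 0, 20, -1], [0, 0, 0, 0, 0, 20, -1], [0, 0, 0, 0, 0, 15, -1], [0, 0, 0, 0, 0, 5, -1], [0, 0, -0.02, 12, -14, 0, -1], [0, 0, -0.02, 12, -14, 0, -1], [0, 0, -0.02, 12, -14, 0, -1], [0, 0, -0.02, 12, -14, 0, -1], [0, 0, -0.02, 12, -14, 0, -1], [0, 0, -0.02, 9, -10, 0, -1], [0, 0, 0, 0, 0, 0, -1], [0, 0, 0, 0, 0, 0, -1], [0, 0, 0, 0, 0, 0, -1]]]'

```text
t: 4.8
tool_pos: [0.5583, 0.1908, 0.1742]
orientation: [-0.0, -0.012, 1.0, 0.0]
contact_force: [0.6, 0.2, -2.9]
width: 0.0084
```

```bash
python3 - <<'E'
from h import *
s=get_state();print(s["t"],s["tool_pos"],s["orientation"],s["contact_force"],s["moment"],s["width"])
for n in("side","top"): cv2.imwrite(f"pics/{n}1.png",capture(n)[:,:,::-1])
a=cv2.imread("pics/top1.png")[125:275,260:490];b=cv2.imread("pics/side1.png")[175:325,230:460]
f=3.45;a=cv2.resize(a,None,fx=f,fy=f,interpolation=2)
cv2.imwrite("pics/t2.png",a);cv2.imwrite("pics/s2.png",cv2.resize(b,None,fx=f,fy=f,interpolation=2))
E
```

```text
4.8 [0.5583 0.1908 0.1742] [-0.0004 -0.0124  0.9999  0.0003] [ 0.5593  0.1985 -2.8933] [0.3225 0.0327 0.0129] 0.008372824375897566
```

View pics/t2.png

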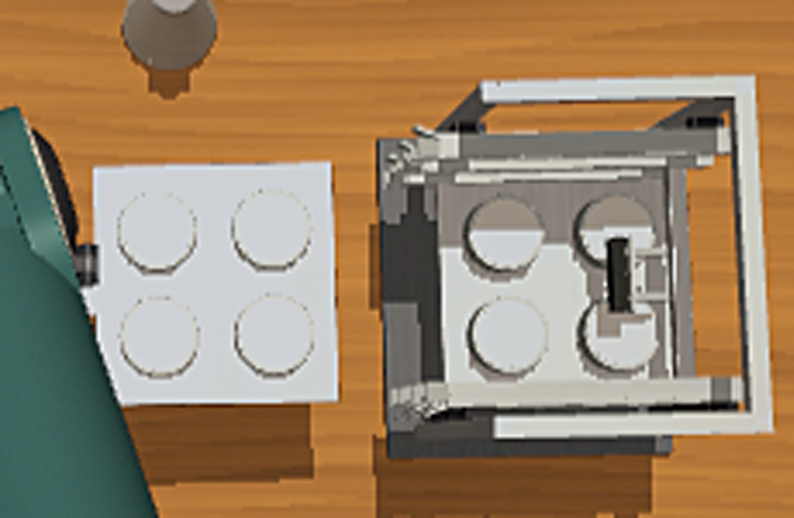

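View pics/s2.png

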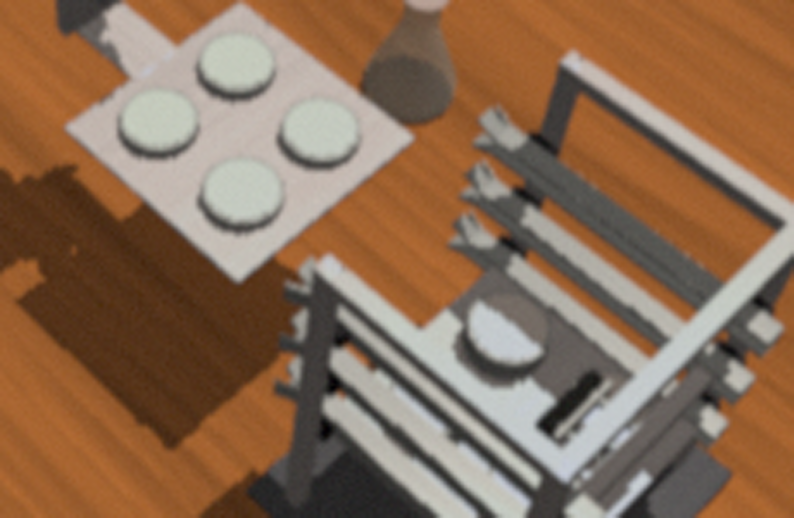

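The top crop shows the tray front corners at (332,162) and (338,402), in front of the rack with its rim corners at (755,75), (773,433), (482,82) and (495,438). The side crop shows the tray corners at (413,138), (238,283) and (66,128).

```bash
python3 - <<'E'
from h import *
f=3.45;T=lambda p:unc("top",p,f,(260,125));S=lambda p:unc("side",p,f,(230,175))
print("tray FR far",tri(S((413,138)),T((332,162))),"FR near",tri(S((238,283)),T((338,402))),"BK far",tri(S((240,2)),T((92,167))))
for nm,a,b in(("ff",(571,52),(482,82)),("bn",(565,482),(773,433)),("nf",(330,254),(495,438))): print("rim",nm,tri(S(a),T(b)),onz("side",S(a),.28),onz("top",T(b),.28))
print("rim tops",[onz("top",T(p),.28)[:2] for p in[(755,75),(773,433),(482,82),(495,438)]])
print("tray top @.154",[onz("top",T(p),.153)[:2] for p in[(332,162),(338,402),(92,167)]])
print("top rail far",[onz("top",T(p),.21)[:2] for p in[(728,128),(728,152),(440,133),(440,158)]],"near",[onz("top",T(p),.21)[:2] for p in[(740,378),(740,406),(450,382),(450,408)]])
print("parked dish/edge",[onz("top",T(p),.096)[:2] for p in[(440,185),(443,380)]],[onz("side",S(p),.096)[:2] for p in[(420,327),(490,265)]])
E
```

```text
tray FR far (array([ 0.6413, -0.0285,  0.1507]), np.float64(0.0008454866781241659)) FR near (array([ 0.4818, -0.0326,  0.1502]), np.float64(0.003413443260838736)) BK far (array([0.638 , 0.1316, 0.1503]), np.float64(0.0031532496985238407))
rim ff (array([ 0.6695, -0.1023,  0.2786]), np.float64(0.0010963747415229153)) [ 0.6689 -0.1032  0.28  ] [ 0.6688 -0.1016  0.28  ]
rim bn (array([ 0.4618, -0.2692,  0.2811]), np.float64(0.0020229926605582708)) [ 0.4632 -0.2697  0.28  ] [ 0.4611 -0.2689  0.28  ]
rim nf (array([ 0.4613, -0.1089,  0.2892]), np.float64(0.012135357003512925)) [ 0.4712 -0.1086  0.28  ] [ 0.4568 -0.1068  0.28  ]
rim tops [array([ 0.6738, -0.2637]), array([ 0.4611, -0.2689]), array([ 0.6688, -0.1016]), array([ 0.4568, -0.1068])]
tray top @.154 [array([ 0.6406, -0.0279]), array([ 0.4804, -0.0312]), array([0.6363, 0.1325])]
top rail far [array([ 0.6545, -0.2714]), array([ 0.6391, -0.271 ]), array([ 0.6504, -0.0894]), array([ 0.6343, -0.0892])] near [array([ 0.496 , -0.2751]), array([ 0.4785, -0.2747]), array([ 0.4921, -0.0942]), array([ 0.4757, -0.094 ])]
parked dish/edge [array([ 0.6339, -0.1103]), array([ 0.4977, -0.1111])] [array([ 0.571 , -0.1095]), array([ 0.6387, -0.108 ])]
```

Emit:
play_rows --motion '[[[0, 0, 0, 1, -10, 3, -1], [0, 0, 0, 0.5, -10, 0, -1], [0, 0, 0, 0.5, -10, 0, -1], [0, 0, 0, 0, -8, 0, -1], [0, 0, 0, 0, 0, 0, -1], [0, 0, 0, 0, 0, 0, -1]]]'

```text
t: 5.5
tool_pos: [0.561, 0.1514, 0.1773]
orientation: [0.0, -0.011, 1.0, 0.0]
contact_force: [-0.4, -0.2, -2.8]
width: 0.0085
```

```bash
python3 - <<'E'
from h import *
s=get_state();print(s["t"],s["tool_pos"],s["orientation"],s["contact_force"],s["moment"])
for n in("side","top"): cv2.imwrite(f"pics/{n}2.png",np.mean([capture(n).astype(float) for _ in range(4)],0)[:,:,::-1])
f=8
b=cv2.imread("pics/side2.png");b1=b[190:265,350:398];b2=b[225:300,298:346]
t=cv2.imread("pics/top2.png");t1=t[150:187,340:440]
im=np.hstack([cv2.resize(x,None,fx=f,fy=f,interpolation=2) for x in(b1,b2)]);print(im.shape)
cv2.imwrite("pics/m3.png",im)
E
```

```text
5.5 [0.561  0.1514 0.1773] [ 0.     -0.0112  0.9999  0.0002] [-0.4287 -0.2295 -2.7759] [ 0.3244 -0.0129 -0.0355]
(600, 768, 3)[ WARN:0@3.906] global loadsave.cpp:1063 imwrite_ Unsupported depth image for selected encoder is fallbacked to CV_8U.
```

View pics/m3.png

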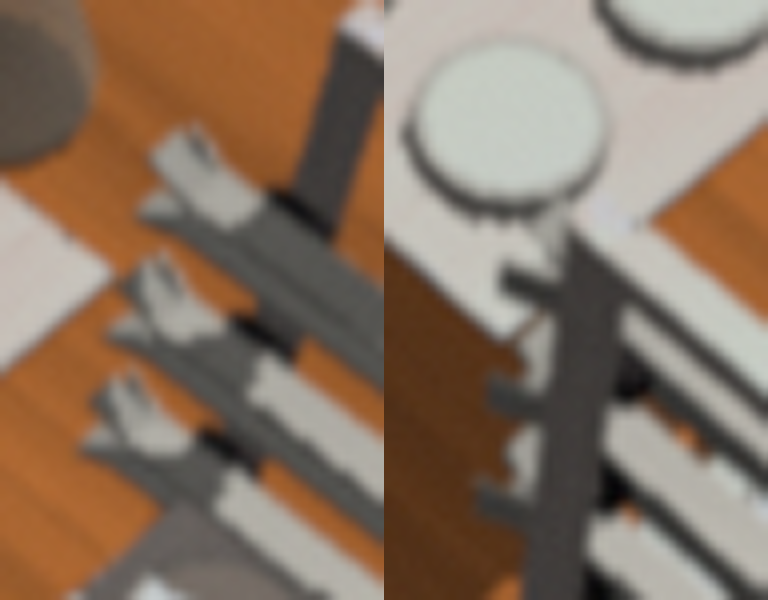

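Far mid-rail mouth in the left half: upper lip near (125,283), lower lip near (110,325), with the tray's far corner at (113,270) just ahead of the flare. Near corner in the right half at (500,335). I'll measure the rail's dark inner band (centred on the groove, 71 mm off middle) against the tray edge in the same view.

```bash
cat >> h.py <<'E'
def onx(n,p,x0,y0,k):   # ray with vertical plane x=x0-k*(y-y0) (line dir (k,-1))
    o,d=ray(n,p); t=(x0-k*(o[1]-y0)-o[0])/(d[0]+k*d[1]); return o+t*d
E
python3 - <<'E'
from h import *
b=cv2.imread("pics/side2.png",0).astype(int)
print(b[228:258,384:424:3])
for P in [(0.5610,.1514)]:pass
E
```

```text
[[ 69  83  72  82  84  87 109 100  98  94 104 113 114 113]
 [ 61  79  75  78  83  84 105 100 100  95  99 107 114 114]
 [ 58  71  82  74  83  84  90  98 100  97  96 102 113 113]
 [ 46  63  82  78  83  84  85  92 102 101  96  98 108 112]
 [ 31  68  77  81  81  84  83  88  98 101  95  96 103 111]
 [ 44  75  79  82  79  85  83  86  97 101 100  96  98 107]
 [ 88  83  93  78  82  83  84  84  91  99 102  97  96 102]
 [134  97 102  79  82  79  84  84  87  95 102  98  96  96]
 [162 120 105  89  80  80  81  84  85  92 101 102  97  96]
 [171 147 105  99  78  82  80  83  83  87  98 103 100  96]
 [171 165 117 104  88  82  78  79  84  85  92 100 101  97]
 [170 170 142 105  99  79  82  71  85  82  87  98 103  99]
 [163 170 164 114 103  84  84  75  83  84  84  96 102 101]
 [139 171 170 136 105  98  79  81  76  86  85  90 104 103]
 [104 171 171 159 110 102  82  82  74  83  86  86 102 102]
 [ 78 163 171 169 131 103  94  78  80  81  85  84  91 101]
 [ 81 133 171 171 154 107 100  77  84  79  84  85  86  99]
 [ 81  89 165 171 170 123 104  89  80  81  78  86  86  94]
 [ 77  76 140 172 173 150 105 100  79  85  72  85  85  88]
 [ 81  81 104 171 173 169 115 104  86  82  78  80  86  85]
 [ 95  80  80 147 172 173 140 105  98  78  83  73  86  84]
 [107  81  81 106 174 172 164 111 103  86  86  76  81  87]
 [109  91  79  79 167 173 175 132 104  98  79  83  75  87]
 [120 101  78  82 139 174 175 159 110 102  82  83  74  84]
 [138 107  87  81  99 167 175 174 128 104  92  80  81  78]
 [161 114 100  79  81 143 175 175 154 108 102  80  86  74]
 [172 132 108  82  81 105 175 175 173 122 105  89  82  79]
 [175 155 109  93  80  81 162 176 178 148 106 102  80  85]
 [173 172 123 105  80  81 124 177 177 172 117 105  88  82]
 [175 176 148 109  91  80  87 170 177 178 141 105 100  78]]
```

```bash
python3 - <<'E'
from h import *
print("rail band (top,centre,bottom) z at y_r=71:")
for c,a,b in((384,241.4,247.95),(387,244.2,250.3),(390,246.4,252.6),(393,248.5,255)):
    print([onx("side",(c,r),.634,-.0962,.025).round(4) for r in(a,(a+b)/2,b)])
g=cv2.imread("pics/side2.png",0).astype(int)
print("tray far edge"); print(g[190:224,352:362:3].T)
# corner z along vertical plane of tray far side, x=.6433 at y=-.0673
print(onx("side",(364.1,223.75),.6433,-.0673,.025), proj("top",(.6433,-.0673,.153)))
# front edge as plane y: near corner (312.5,266.9)
print(onx("side",(312.5,266.9),.4831,-.0706,.025))
t=cv2.imread("pics/top2.png",0).astype(int);print(t[168:180,345:366:2])
E
```

```text
rail band (top,centre,bottom) z at y_r=71:
[array([ 0.6349, -0.1308,  0.165 ]), array([ 0.6349, -0.1331,  0.1551]), array([ 0.635 , -0.1353,  0.1452])]
[array([ 0.6351, -0.1391,  0.1635]), array([ 0.6351, -0.1412,  0.1544]), array([ 0.6352, -0.1434,  0.1452])]
[array([ 0.6353, -0.1469,  0.1639]), array([ 0.6353, -0.1491,  0.1547]), array([ 0.6354, -0.1513,  0.1453])]
[array([ 0.6355, -0.1545,  0.1645]), array([ 0.6355, -0.1569,  0.1549]), array([ 0.6356, -0.1593,  0.1451])]
tray far edge
[[ 95  95  88  80  77  76  74  77  77  76  77  77  79  79  79  80  81  80
   77  71  72  91 108 120 144 171 188 192 192 188 186 188 189 190]
 [ 99 101  98  95  88  85  83  80  80  79  79  80  81  80  82  81  82  80
   74  77  91 107 110 112 112 116 133 162 183 189 191 191 191 191]
 [106 104 104 105 104 100  93  90  87  85  84  83  83  83  85  84  79  79
   86  98 107 109 109 108 109 111 113 113 120 137 167 187 192 193]
 [106 102 103 102 102 103 106 107 109 108 108 105 103  96  93  94  96  97
  100 102 102 104 105 107 108 109 108 110 114 114 122 148 178 192]]
[ 0.6434 -0.0695  0.1567] [373.0103 170.5183]
[ 0.4832 -0.074   0.1598]
[[137 137 137 137 137 137 138 138 138 140 139]
 [139 139 138 138 138 138 138 138 137 138 138]
 [129 131 136 143 143 144 144 153 153 152 155]
 [140 146 164 180 182 183 184 200 201 199 203]
 [218 217 216 214 214 214 213 211 211 211 211]
 [210 210 209 209 209 209 209 208 208 208 208]
 [208 208 208 208 208 207 207 208 208 207 207]
 [208 208 207 207 207 207 207 207 207 207 207]
 [207 207 208 208 207 208 208 208 207 207 207]
 [207 208 207 208 207 207 208 208 207 207 207]
 [208 208 208 209 208 207 208 205 208 207 207]
 [207 207 208 209 207 206 206 195 205 207 207]]
```

Emit:
play_rows --motion '[[[0, 0, 0, -0.5, -4, 0, -1], [0, 0, 0, 0, -4, 0, -1], [0, 0, 0, 0, -4, 0, -1], [0, 0, 0, 0, -4, 0, -1], [0, 0, 0, 0, -4, 0, -1], [0, 0, 0, 0, -4, 0, -1], [0, 0, 0, 0, 0, 0, -1]]]'

```text
t: 6.6
tool_pos: [0.5606, 0.1266, 0.1773]
orientation: [-0.0, -0.011, 1.0, -0.0]
contact_force: [-0.1, -0.7, -3.2]
width: 0.0089
```

Emit:
play_rows --motion '[[[0, 0, 0, 0.1, -4, 0, -1], [0, 0, 0, 0.1, -4, 0, -1], [0, 0, 0, 0.1, -4, 0, -1], [0, 0, 0, 0.1, -4, 0, -1], [0, 0, 0, 0.1, -4, 0, -1], [0, 0, 0, 0, 0, 0, -1]]]'

```text
t: 7.2
tool_pos: [0.561, 0.1067, 0.1773]
orientation: [-0.0, -0.011, 1.0, -0.0]
contact_force: [0.1, -0.7, -2.1]
width: 0.0084
```

```bash
python3 - <<'E'
from h import *
s=get_state();print(s["t"],s["tool_pos"],s["orientation"],s["contact_force"],s["moment"])
for n in("side","top"): cv2.imwrite(f"pics/{n}4.png",capture(n)[:,:,::-1])
f=4
b=cv2.imread("pics/side4.png")[200:330,290:385];t=cv2.imread("pics/top4.png")[150:280,325:425]
im=np.hstack([cv2.resize(x,None,fx=f,fy=f,interpolation=2) for x in(b,t)]);cv2.imwrite("pics/m5.png",im)
E
```

```text
7.2 [0.561  0.1067 0.1773] [-0.     -0.011   0.9999 -0.0002] [ 0.0507 -0.7464 -2.1129] [0.2734 0.0419 0.012 ]
```

View pics/m5.png

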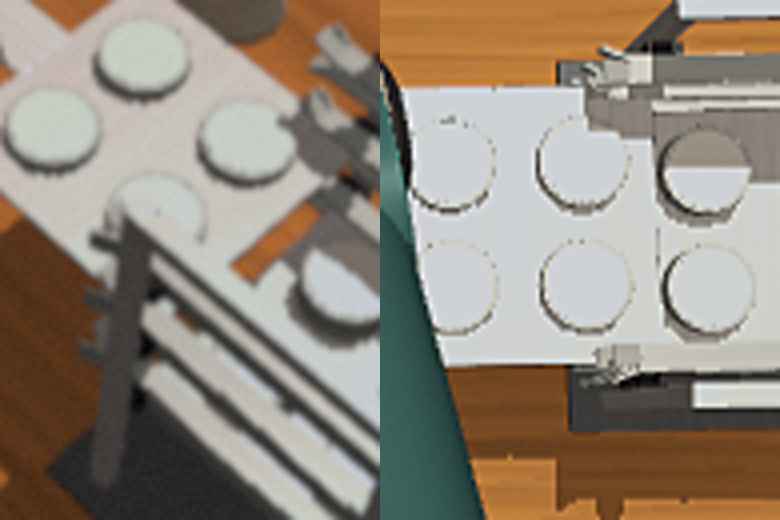

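The side half shows the tray's far edge passing under the middle rail's upper lip at about (300,125), so it is in the right pair. In the top half the leading edge is at x≈657, inside the mouth and centred. Continuing.

Emit:
play_rows --motion '[[[0, 0, 0, 0.1, -4, 0, -1], [0, 0, 0, 0.1, -4, 0, -1], [0, 0, 0, 0.1, -4, 0, -1], [0, 0, 0, 0.1, -4, 0, -1], [0, 0, 0, 0.1, -4, 0, -1], [0, 0, 0, 0.1, -4, 0, -1], [0, 0, 0, 0.1, -4, 0, -1], [0, 0, 0, 0.1, -4, 0, -1], [0, 0, 0, 0.1, -4, 0, -1], [0, 0, 0, 0.1, -4, 0, -1], [0, 0, 0, 0, 0, 0, -1]]]'

```text
t: 8.4
tool_pos: [0.562, 0.0667, 0.1773]
orientation: [0.0, -0.011, 1.0, -0.0]
contact_force: [-0.1, -0.7, -3.4]
width: 0.0081
```

```bash
python3 - <<'E'
from h import *
s=get_state();print(s["t"],s["tool_pos"],s["orientation"],s["contact_force"],s["moment"])
E
```

```text
8.4 [0.562  0.0667 0.1773] [ 0.     -0.0111  0.9999 -0.0002] [-0.1268 -0.7194 -3.358 ] [ 0.3031 -0.0056 -0.0375]
```

Emit:
play_rows --motion '[[[0, 0, 0, 0.1, -4, 0, -1], [0, 0, 0, 0.1, -4, 0, -1], [0, 0, 0, 0.1, -4, 0, -1], [0, 0, 0, 0.1, -4, 0, -1], [0, 0, 0, 0.1, -4, 0, -1], [0, 0, 0, 0.1, -4, 0, -1], [0, 0, 0, 0.1, -4, 0, -1], [0, 0, 0, 0.1, -4, 0, -1], [0, 0, 0, 0.1, -4, 0, -1], [0, 0, 0, 0, 0, 0, -1]]]'

```text
t: 9.4
tool_pos: [0.5629, 0.0307, 0.1773]
orientation: [0.0, -0.011, 1.0, -0.0]
contact_force: [0.4, -0.0, -2.4]
width: 0.0083
```

```bash
python3 - <<'E'
from h import *
s=get_state();print(s["t"],s["tool_pos"],s["orientation"],s["contact_force"],s["moment"])
E
```

```text
9.4 [0.5629 0.0307 0.1773] [ 0.     -0.011   0.9999 -0.0002] [ 0.4205 -0.0142 -2.3941] [ 0.2624 -0.0094  0.0617]
```

Emit:
play_rows --motion '[[[0, 0, 0, 0.1, -2, 0, -1], [0, 0, 0, 0, -2, 0, -1], [0, 0, 0, 0.1, -2, 0, -1], [0, 0, 0, 0, -2, 0, -1], [0, 0, 0, 0, -2, 0, -1], [0, 0, 0, 0, 0, 0, -1]]]'

```text
t: 10.0
tool_pos: [0.5631, 0.0212, 0.1773]
orientation: [-0.0, -0.011, 1.0, -0.0]
contact_force: [0.3, -0.0, -2.5]
width: 0.0086
```

Emit:
play_rows --motion '[[[0, 0, 0, 0.1, -2, 0, -1], [0, 0, 0, 0, -2, 0, -1], [0, 0, 0, 0.1, -2, 0, -1], [0, 0, 0, 0, 0, 0, -1]]]'

```text
t: 10.4
tool_pos: [0.5633, 0.0151, 0.1773]
orientation: [-0.0, -0.011, 1.0, -0.0]
contact_force: [-0.5, -0.7, -2.8]
width: 0.0081
```

Emit:
play_rows --motion '[[[0, 0, 0, 0.1, -2, 0, -1], [0, 0, 0, 0, -2, 0, -1], [0, 0, 0, 0.1, -2, 0, -1], [0, 0, 0, 0, 0, 0, -1]]]'

```text
t: 10.8
tool_pos: [0.5635, 0.0094, 0.1773]
orientation: [0.0, -0.011, 1.0, 0.0]
contact_force: [0.1, -0.1, -2.4]
width: 0.0091
```

Emit:
play_rows --motion '[[[0, 0, 0, 0.1, -2, 0, -1], [0, 0, 0, 0, -2, 0, -1], [0, 0, 0, 0.1, -2, 0, -1], [0, 0, 0, 0, 0, 0, -1]]]'

```text
t: 11.2
tool_pos: [0.5637, 0.005, 0.1774]
orientation: [0.0, -0.012, 1.0, 0.001]
contact_force: [-0.9, 4.3, -0.5]
width: 0.0085
```

Emit:
play_rows --motion '[[[0, 0, 0, 0, -1.5, 0, -1], [0, 0, 0, 0.1, -1.5, 0, -1], [0, 0, 0, 0, -1, 0, -1], [0, 0, 0, 0, 0, 0, -1]]]'

```text
t: 11.6
tool_pos: [0.5638, 0.0007, 0.1774]
orientation: [0.0, -0.012, 1.0, 0.001]
contact_force: [-0.4, 5.3, -2.0]
width: 0.0081
```

Emit:
play_rows --motion '[[[0, 0, 0, 0, -1.5, 0, -1], [0, 0, 0, 0.1, -1.5, 0, -1], [0, 0, 0, 0, -1, 0, -1], [0, 0, 0, 0, 0, 0, -1]]]'

```text
t: 12.0
tool_pos: [0.5639, -0.0036, 0.1773]
orientation: [0.0, -0.012, 1.0, 0.0]
contact_force: [0.1, 5.5, -1.2]
width: 0.0084
```

Emit:
play_rows --motion '[[[0, 0, 0, 0, -1, 0, -1], [0, 0, 0, 0, 0, 0, -1], [0, 0, 0, 0, 0, 0, -1]]]'

```text
t: 12.3
tool_pos: [0.5639, -0.0041, 0.1774]
orientation: [0.0, -0.012, 1.0, 0.001]
contact_force: [-1.5, 5.8, -2.2]
width: 0.0084
```

Emit:
play_rows --motion '[[[0, 0, 0, 0, -1, 0, -1], [0, 0, 0, 0, 0, 0, -1], [0, 0, 0, 0, 0, 0, -1]]]'

```text
t: 12.6
tool_pos: [0.5639, -0.0044, 0.1774]
orientation: [0.0, -0.012, 1.0, 0.001]
contact_force: [-1.0, 7.7, -1.2]
width: 0.0085
```

Emit:
play_rows --motion '[[[0, 0, 0, 0, -1, 0, -1], [0, 0, 0, 0, 0, 0, -1], [0, 0, 0, 0, 0, 0, -1]]]'

```text
t: 12.9
tool_pos: [0.564, -0.0048, 0.1775]
orientation: [0.0, -0.012, 1.0, 0.001]
contact_force: [-1.8, 9.0, -1.6]
width: 0.0085
```

Emit:
play_rows --motion '[[[0, 0, 0, 0, -1, 0, -1], [0, 0, 0, 0, 0, 0, -1], [0, 0, 0, 0, 0, 0, -1]]]'

```text
t: 13.2
tool_pos: [0.564, -0.0051, 0.1776]
orientation: [0.0, -0.013, 1.0, 0.002]
contact_force: [-0.2, 10.2, -0.5]
width: 0.0087
```

Emit:
play_rows --motion '[[[0, 0, 0, 0, -1, 0, -1], [0, 0, 0, 0, 0, 0, -1], [0, 0, 0, 0, 0, 0, -1]]]'

```text
t: 13.5
tool_pos: [0.564, -0.0054, 0.1776]
orientation: [0.0, -0.013, 1.0, 0.002]
contact_force: [-1.1, 11.4, 0.7]
width: 0.0083
```

Emit:
play_rows --motion '[[[0, 0, 0, 0, 2, 0, -1], [0, 0, 0, 0, 2, 0, -1], [0, 0, 0, 0, 1.5, 0, -1], [0, 0, 0, 0, 0, 0, -1], [0, 0, 0, 0, 0, -1, -1], [0, 0, 0, 0, 0, 0, -1]]]'

```text
t: 14.1
tool_pos: [0.564, -0.0038, 0.1763]
orientation: [0.0, -0.012, 1.0, 0.0]
contact_force: [0.4, 4.7, -1.4]
width: 0.0085
```

Emit:
play_rows --motion '[[[0, 0, 0, 0, 0, -1, -1], [0, 0, 0, 0, 0, 0, -1], [0, 0, 0, 0, 0, 0, -1]]]'

```text
t: 14.4
tool_pos: [0.564, -0.0038, 0.1753]
orientation: [0.0, -0.012, 1.0, 0.0]
contact_force: [-1.1, 4.8, -1.4]
width: 0.0084
```

```bash
python3 - <<'E'
from h import *
s=get_state();print(s["t"],s["tool_pos"],s["orientation"],s["contact_force"],s["moment"])
E
```

```text
14.4 [ 0.564  -0.0038  0.1753] [ 0.0001 -0.0116  0.9999  0.0001] [-1.0757  4.8256 -1.3825] [ 1.1803 -0.0463 -0.0091]
```

Emit:
play_rows --motion '[[[0, 0, 0, 0, 1, -1, -1], [0, 0, 0, 0, 0, 0, -1], [0, 0, 0, 0, 0, 0, -1]]]'

```text
t: 14.7
tool_pos: [0.5639, -0.0034, 0.1742]
orientation: [-0.0, -0.011, 1.0, -0.0]
contact_force: [0.4, 3.4, -2.2]
width: 0.0083
```

Emit:
play_rows --motion '[[[0, 0, 0, 0, 1, -1, -1], [0, 0, 0, 0, 0, 0, -1], [0, 0, 0, 0, 0, 0, -1]]]'

```text
t: 15.0
tool_pos: [0.5638, -0.0028, 0.1731]
orientation: [-0.0, -0.011, 1.0, -0.0]
contact_force: [-0.3, -0.3, -2.9]
width: 0.0085
```

```bash
python3 - <<'E'
from h import *
s=get_state();print(s["t"],s["tool_pos"],s["orientation"],s["contact_force"],s["moment"])
E
```

```text
15.0 [ 0.5638 -0.0028  0.1731] [-0.0001 -0.0112  0.9999 -0.0004] [-0.2921 -0.2643 -2.9211] [ 0.3315 -0.0215  0.024 ]
```

Emit:
play_rows --motion '[[[0, 0, 0, 0, 0, -1, -1], [0, 0, 0, 0, 0, 0, -1], [0, 0, 0, 0, 0, 0, -1]]]'

```text
t: 15.3
tool_pos: [0.564, -0.0026, 0.1724]
orientation: [0.0, -0.011, 1.0, -0.0]
contact_force: [-0.3, -0.8, -1.5]
width: 0.008
```

Emit:
play_rows --motion '[[[0, 0, 0, 0, 0, -1, -1], [0, 0, 0, 0, 0, 0, -1], [0, 0, 0, 0, 0, 0, -1]]]'

```text
t: 15.6
tool_pos: [0.564, -0.0023, 0.1718]
orientation: [0.0, -0.012, 1.0, -0.0]
contact_force: [-3.1, -0.8, 4.2]
width: 0.0085
```

```bash
python3 - <<'E'
from h import *
s=get_state();print(s["t"],s["tool_pos"],s["orientation"],s["contact_force"],s["moment"])
E
```

```text
15.6 [ 0.564  -0.0023  0.1718] [ 0.0002 -0.0115  0.9999 -0.0002] [-3.0688 -0.8418  4.1771] [-0.6351  0.4827 -0.0536]
```

Emit:
play_rows --motion '[[[0, 0, 0, 0, 0, 0.8, -1], [0, 0, 0, 0, 0, 0, -1], [0, 0, 0, 0, 0, 0, -0.6], [0, 0, 0, 0, 0, 0, -0.3], [0, 0, 0, 0, 0, 0, -0.1], [0, 0, 0, 0, 0, 0, -0.1], [0, 0, 0, 0, 0, 0, -0.1], [0, 0, 0, 0, 0, 0, -0.1]]]' --force 20

```text
t: 16.4
tool_pos: [0.5639, -0.0018, 0.1721]
orientation: [0.0, -0.012, 1.0, 0.0]
contact_force: [0.1, -0.9, -0.1]
width: 0.038
```

Emit:
play_rows --motion '[[[0, 0, 0, 0, 0, 8, -0.1], [0, 0, 0, 0, 0, 15, -0.1], [0, 0, 0, 0, 0, 20, -0.1], [0, 0, 0, 0, 0, 25, -0.1], [0, 0, 0, 0, 0, 25, -0.1], [0, 0, 0, 0, 20, 10, -0.1], [0, 0, 0, 0, 30, 0, -0.1], [0, 0, 0, 0, 30, 0, -0.1], [0, 0, 0, 0, 30, 0, -0.1], [0, 0, 0, 0, 30, 0, -0.1], [0, 0, 0, 0, 30, 0, -0.1], [0, 0, 0, 0, 30, 0, -0.1], [0, 0, 0, 0, 0, 0, -0.1]]]'

```text
t: 17.7
tool_pos: [0.5629, 0.2037, 0.2755]
orientation: [0.0, -0.015, 1.0, 0.001]
contact_force: [-0.8, 0.2, -0.1]
width: 0.0383
```

```bash
python3 - <<'E'
from h import *
s=get_state();print(s["t"],s["tool_pos"],s["contact_force"],s["width"])
for n in("side","top"): cv2.imwrite(f"pics/{n}6.png",capture(n)[:,:,::-1])
b=cv2.imread("pics/side6.png")[170:350,280:470];t=cv2.imread("pics/top6.png")[140:265,320:495]
f=3.2;b=cv2.resize(b,None,fx=2.1,fy=2.1*1.0,interpolation=2);t=cv2.resize(t,(int(175*2.27),378-0),interpolation=2)
h=378;b=cv2.resize(b,(399,h));t=cv2.resize(cv2.imread("pics/top6.png")[130:270,330:478],(399,378),interpolation=2)
cv2.imwrite("pics/m7.png",np.hstack([b,t]))
E
```

```text
17.7 [0.5629 0.2037 0.2755] [-0.7835  0.158  -0.0522] 0.03830343841911334
```

View pics/m7.png

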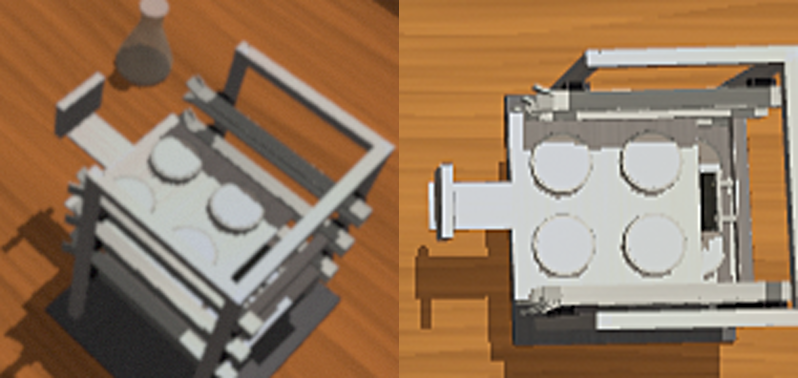

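The tray lies between the middle rails with its handle outside. Its leading edge is at the black stop face, at about (709,200) in the right half. As a last check, I'll measure how far the stop moved.

```bash
python3 - <<'E'
from h import *
def c(f):
    g=cv2.imread(f,0)[190:222,434:452]; m=(g<50).astype(np.uint8)
    _,_,st,ce=cv2.connectedComponentsWithStats(m); i=1+np.argmax(st[1:,4]); return st[i],ce[i]+[434,190]
a,b=c("pics/top0.png"),c("pics/top6.png");print(a,b)
print("stop shift mm",1e3*(onz("top",b[1],.158)-onz("top",a[1],.158)))
g=cv2.imread("pics/top6.png",0)
print(get_state()["contact_force"],get_state()["dq"])
E
```

```text
(array([  2,   4,   7,  21, 121], dtype=int32), array([438.5868, 204.2727])) (array([  8,   4,   6,  22, 109], dtype=int32), array([444.1193, 204.4128]))
stop shift mm [ -0.2336 -12.5069   0.    ]
[-0.7519 -0.8044  1.0189] [ 0.0247 -0.0063  0.0285  0.0139  0.0049 -0.0022  0.0022]
```

Stop shift is 12.5 mm by camera, which agrees with fully home (12 mm). Handing in.

```bash
python3 -c "
from workcell import *
print(job_done())"
```

```text
the job is handed in; nothing more can be done
None
```

The tray is in the middle pair of rails with the back stop pushed fully home. I released it and handed the job in at about 18 s; no verdict is reported.

- **Insertion:** I gripped the tray by its handle, lined it up with the rack from both camera views and slid it in sheet end first. Side force stayed under 1 N until it met the stop.
- **Stop:** It slid at about 5 N. Then the force climbed steadily, about 1.3 N per 0.3 mm, to 11.4 N, which fits the rubber face pressing on a rigid end. The top camera shows the stop moved 12.5 mm, against 12 mm for fully home. That agrees within the camera's accuracy.
- **Release:** I eased off the push and lowered the tray until the rails carried it, with a brief upward reading of 4 N. Then I opened the fingers and drew the gripper clear.
- **Last checks:** The final picture shows the tray lying between the middle rails with its leading edge at the stop face. The gripper touches nothing, about 0.2 m away. I saw no change to the loaded tray or the flask, but I did not measure them, and I did not look at the beaker and bottle again.
- **Disagreements:** Early height estimates for the middle pair ranged from 147 to 153 mm, with one outlier pick at 166 mm that I discarded. I entered at the height given by the close-up measurement, 150 mm plus clearance. Touching down on the rails gave about 147–148 mm.

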